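# Set out the sharpening station by grit

### The arm

A 7-joint arm with a two-finger parallel gripper is mounted at the origin on the work surface. World frame = base frame: x ahead of the robot, y to its left, z up, the work surface at z = 0. Lengths are in m, angles in rad, forces in N, time in s.
With the tool pointing down it reaches from about 0.425 to 0.875 m from the base axis. Payload 8.4 kg.
Tool frame: the origin (TCP) lies midway between the tips of the shut fingers; the grasp point (between the pads) lies 19 mm behind it; z points along the fingers, y is the line along which they close (so a half turn about z gives the same grasp; the last joint's range is limited). The gripper opens to 85 mm and grips with 20 to 120 N. Pads are 22 mm wide; open, the fingers measure 114 mm over their backs; the gripper's body (76 mm by 85 mm) begins 54 mm behind the grasp point. The pads swing forward as they close: fully open they stand 13 mm farther back than shut.
Start: joints at [1.223, 0.333, 0.04, 1.465, -0.013, 1.343, -0.059], TCP at [0.16, -0.63, 0.231] pointing down, gripper open.
Joint ranges: [-2.58, 2.58], [-0.38, 2.09], [-1.3, 1.39], [0.25, 2.4], [-1.5, 4.64], [0.08, 2.09], [-2.65, 2.65]. Speed limits (rad/s): [2.22, 2.22, 2.79, 2.79, 3.14, 3.14, 3.14].

### API

Orientations are given as a unit quaternion [w, x, y, z].
In Python, from rig import ctrl, eyes, close_job gives the robot as it stands.
- The arm moves only by the shell command python3 -m jog 'ROWS'. ROWS is JSON, a list of rows, each a list of 3 entries, a list of its own where there are three numbers: the opening, from 0 (shut) to 1 (fully open), then the shift along the tool's x, y, z in mm, then the turn about the tool's z in degrees. A call has 1 to 10 rows; each row is the pose to reach, as a shift and turn from the pose commanded when the call began, along the tool's axes at that moment; what a row does not reach only later rows make up. A row lasts 1/8 s, in which the tool goes at most 62.5 mm and 10.7 degrees, less where a joint would pass 70% of its speed; a pose out of reach is approached as far as the arm can. A call with a gripper value outside its range is refused whole. The fingers move at their own pace and stop on an object; the grip force is fixed at half the most. Time passes only in rows, so rows that repeat a pose let the fingers close. It gives the time, the measured TCP pose, the force, the opening and the grip force at its end, in the units of the state.
- ctrl.state(): the state, without advancing time (a new reading comes with each control period).
- eyes.get_image(name): name is "scene" or "top"; returns the picture (400x640x3 uint8, red, green, blue); there is no depth.
- eyes.camera_model(name): a dict with "fx", "fy", "cx", "cy" (pixels), "eye" and "attitude" of the camera in the world. Camera axes: x right, y down, z forward; pixel columns grow to the right and rows downward; lengths in m; the calibration is good to about 2 mm. A picture is of the moment at which its call begins. camera_model takes no time and is no camera call.
- close_job(): hands the job in; it is judged then, once.
The state is a dict: "t": time; "q": joint angles; "dq": joint speeds; "joint_torque": joint torques, N m; "position": TCP position; "tool_rot": TCP orientation; "wrist_force": force on the tool from outside, world axes, zero at the start; "torque": the same for the moment, N m; "finger_gap": finger opening in m; "grip_force": force on a finger pad.
Only numpy, scipy, OpenCV 4.12 (cv2) and the standard library are available. Lean on these libraries where they do the work, as an engineer would, in place of code of your own. Each camera call takes 0.05 s, during which the arm holds its last target. There are 200 camera calls.

### The job

Set out the sharpening station for honing: put each stone flat and square in its own holder in order of grit, the black coarse stone in the end holder nearest the blue water tub, the red-brown medium stone in the middle holder and the white fine stone in the end holder farthest from the tub, then set the small green dressing stone flat on the middle of the white stone. Set the stones down without dropping them, they chip, and leave the tub, the strop and the gouge where they are.

Things in the scene. Friction and masses are not known exactly. Their poses are not given: they have to be found in the camera images.
- coarse_centre (a point): Coarse sharpening stone, black, a flat block 150 x 50 x 25 mm, about 0.4 kg, lying flat and loose on the bench at the start. The point is its centre (12.5 mm above what it lies on); x runs along its 150 mm length, y across its 50 mm width, z up. Either end is as good as the other.
- medium_centre (a point): Medium sharpening stone, brick-like red-brown, a flat block 150 x 50 x 25 mm, about 0.4 kg, lying flat and loose on the bench at the start. The point is its centre (12.5 mm above what it lies on); x runs along its 150 mm length, y across its 50 mm width, z up. Either end is as good as the other.
- fine_centre (a point): Fine sharpening stone, white, a flat block 150 x 50 x 25 mm, about 0.4 kg, lying flat and loose on the bench at the start. The point is its centre (12.5 mm above what it lies on); x runs along its 150 mm length, y across its 50 mm width, z up. Either end is as good as the other.
- dresser_centre (a point): Small dressing stone (used to raise slurry on the fine stone), green, a block 60 x 30 x 25 mm, about 0.1 kg, lying flat and loose on the bench at the start. The point is its centre (12.5 mm above what it lies on); x runs along its 60 mm length, y across its 30 mm width, z up.
- holder_left_seat (a point): Leftmost of three alike stone holders in a row on a teal mat, seen from the robot (left = +y); fixed. Two dark end jaws on steel rods, brass knob towards the robot; 215 long, 62 wide, neighbours about 92 mm apart. Point: where a seated stone's centre lies, 41.5 mm above the bench; x along the holder away from the robot, y left, z up.
- holder_mid_seat (a point): Middle one of three alike stone holders in a row on a teal mat, seen from the robot (left = +y); fixed. The stone lies lengthwise on the jaws' rubber ledges 29 mm above the bench, between upstands 170 mm apart that rise 10 mm above the ledges. Point: where a seated stone's centre lies, 41.5 mm above the bench; x along the holder away from the robot, y left, z up.
- holder_right_seat (a point): Rightmost of three alike stone holders in a row on a teal mat, seen from the robot (left = +y); fixed. Between the jaws (110 mm) it is open but for three low rods, whose tops are 20 mm above the bench. Point: where a seated stone's centre lies, 41.5 mm above the bench; x along the holder away from the robot, y left, z up.
- tub: Soaking tub for the stones: blue with a white clip lid, 160 x 110 x 82 mm, closed, about 1 kg, loose. It stands at the far end of the row of holders, to the left of the row in some starts and to the right in others. The origin is the centre of its underside; x runs along its 160 mm length, z up. To be left alone.
- strop: Strop: a pale wooden block 190 x 60 x 22 mm with brown leather on top, loose, lying at the far end of the row on the side opposite the tub. The origin is the centre of its underside; x runs along its 190 mm length, z up. To be left alone.
- gouge_centre (a point): Carving gouge with a brown handle, brass ferrule and steel blade, 250 mm long and 24 mm high, loose, lying crosswise on the bench between the robot and the row. The point lies on its axis 12 mm above the bench, 110 mm from the butt of the handle and 140 mm from the edge; x runs along it towards the edge (to the left). To be left alone.
Mind the look-alikes: they are no part of the job. What is shaped like the part that bears coarse_centre but purple is not meant.

How it is judged:
At the end, for the whole second after the job is handed in: Black in the end holder nearest the tub, red-brown in the middle, white in the other: each centre within 14 mm of its seat point, yaw within 0.15 rad, flat within 0.06. Green rests flat on the white stone, centres within 14 mm seen from above. All four released and at rest (((y of tub in the frame of holder_mid_seat above 0 m and distance between coarse_centre and holder_left_seat below 0.014 m and angle between the x axis of coarse_centre and the x axis of holder_left_seat, either way round below 0.15 rad and angle between the z axis of coarse_centre and the z axis of holder_left_seat, either way round below 0.06 rad and distance between fine_centre and holder_right_seat below 0.014 m and angle between the x axis of fine_centre and the x axis of holder_right_seat, either way round below 0.15 rad and angle between the z axis of fine_centre and the z axis of holder_right_seat, either way round below 0.06 rad) or (y of tub in the frame of holder_mid_seat below 0 m and distance between coarse_centre and holder_right_seat below 0.014 m and angle between the x axis of coarse_centre and the x axis of holder_right_seat, either way round below 0.15 rad and angle between the z axis of coarse_centre and the z axis of holder_right_seat, either way round below 0.06 rad and distance between fine_centre and holder_left_seat below 0.014 m and angle between the x axis of fine_centre and the x axis of holder_left_seat, either way round below 0.15 rad and angle between the z axis of fine_centre and the z axis of holder_left_seat, either way round below 0.06 rad)) and distance between medium_centre and holder_mid_seat below 0.014 m and angle between the x axis of medium_centre and the x axis of holder_mid_seat, either way round below 0.15 rad and angle between the z axis of medium_centre and the z axis of holder_mid_seat, either way round below 0.06 rad and horizontal distance between dresser_centre and fine_centre below 0.014 m and z of dresser_centre in the frame of fine_centre between 0.021 and 0.029 m and angle between the z axis of dresser_centre and the z axis of fine_centre, either way round below 0.1 rad and contact force between dresser and fine above 0.2 N and linear speed of each of coarse, medium, fine, dresser below 0.02 m/s and contact force between each of coarse, medium, fine, dresser and the fingers below 0.05 N); the robot touches nothing.
It fails at once if the tub, the strop or the gouge was pushed more than 30 mm from its place (distance of any of tub, strop, gouge_centre from where it was at the start of the episode above 0.03 m).
It fails at once if a stone was dropped (fell free, faster than 0.6 m/s, about 20 mm) ((linear speed of coarse above 0.6 m/s and contact force between coarse and the fingers below 0.05 N) or (linear speed of medium above 0.6 m/s and contact force between medium and the fingers below 0.05 N) or (linear speed of fine above 0.6 m/s and contact force between fine and the fingers below 0.05 N) or (linear speed of dresser above 0.6 m/s and contact force between dresser and the fingers below 0.05 N)).
It also fails if it takes over 102 s, if anything falls off the work surface, if the arm or the gripper's body presses on something with over 40 N, if the wrist force passes 120 N, or if a joint passes its speed limit or range.

## Working session

There is one attempt and no reset: what is moved stays moved. The work goes in short steps, Python scripts to look and compute and a shell command to move; the robot and the scene stay as the last step left them, time stands still between calls to the robot, and variables do not carry over. Pictures are saved under pics/ and viewed, at most 14 in all, crops included, and the job is handed in when it is done.

```bash
ls; mkdir -p pics; python3 - <<'E'
from rig import ctrl, eyes
import cv2
for n in ("scene","top"):
    im=eyes.get_image(n); cv2.imwrite(f"pics/{n}0.png",im[:,:,::-1]); print(n,eyes.camera_model(n))
s=ctrl.state(); print(s["t"],s["position"],s["tool_rot"],s["finger_gap"])
E
```

```text
pics
scene {'fx': 361.43457320245545, 'fy': 361.43457320245545, 'cx': 318.798420820525, 'cy': 200.0059773815366, 'eye': array([1.19458207, 0.15109503, 0.81424097]), 'attitude': array([-0.22511575,  0.61358468,  0.7131412 , -0.25350812])}
top {'fx': 443.28415080958246, 'fy': 443.28415080958246, 'cx': 323.42107301330196, 'cy': 200.21663317522342, 'eye': array([0.40746945, 0.06483077, 1.36584367]), 'attitude': array([-0.04601382,  0.70782667, -0.70319231,  0.04883348])}
0.1 [ 0.15991293 -0.62958952  0.23051446] [-7.13563152e-04  9.92273606e-01  1.24066751e-01 -1.51779389e-04] 0.08551257954113663
```

View pics/top0.png

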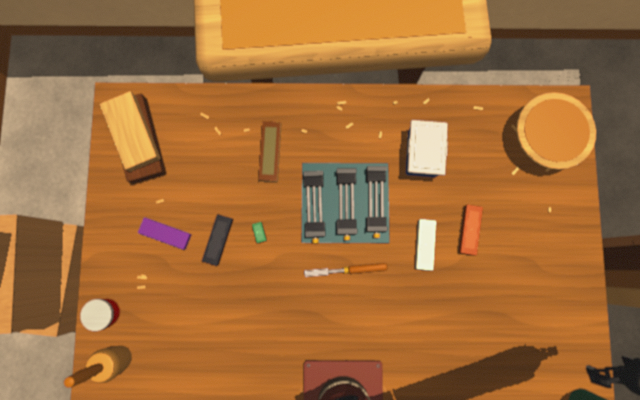

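View pics/scene0.png

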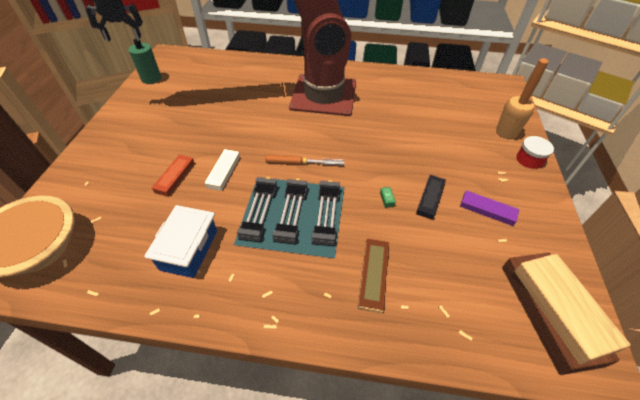

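The tub is on the right (top view 428,147), so black goes in the right holder, red in the middle and white with green in the left. In the top view, black is at (218,240), green (259,232), white (426,245), red (471,230) and the purple decoy (165,233). The holders are on the mat at (345,203).

```bash
cat > h.py <<'E'
import numpy as np, cv2
from rig import ctrl, eyes
from scipy.spatial.transform import Rotation as R
def cam(n):
    m=eyes.camera_model(n); a=m["attitude"]
    return m, R.from_quat([a[1],a[2],a[3],a[0]]).as_matrix()
def ray(n,px,z):
    m,A=cam(n); px=np.atleast_2d(px).astype(float)
    d=np.c_[(px[:,0]-m["cx"])/m["fx"],(px[:,1]-m["cy"])/m["fy"],np.ones(len(px))]@A.T
    return (m["eye"]+d*((z-m["eye"][2])/d[:,2])[:,None])[:,:2]
HSV={"white":((0,0,185),(180,60,255)),"red":((2,170,110),(11,255,255)),"green":((45,80,40),(85,255,255)),"black":((0,0,0),(180,110,75)),"brass":((14,150,150),(30,255,255)),"teal":((75,40,40),(100,255,140)),"blue":((105,120,40),(125,255,255))}
def mask(im,c):
    return cv2.inRange(cv2.cvtColor(im,cv2.COLOR_RGB2HSV),*HSV[c])
def blobs(im,c,roi,amin=15):
    x0,y0,x1,y1=roi; m=np.zeros(im.shape[:2],np.uint8); m[y0:y1,x0:x1]=mask(im,c)[y0:y1,x0:x1]
    cs,_=cv2.findContours(m,cv2.RETR_EXTERNAL,cv2.CHAIN_APPROX_NONE)
    return [k for k in sorted(cs,key=cv2.contourArea)[::-1] if cv2.contourArea(k)>amin]
def stone(im,n,c,roi,z):
    k=blobs(im,c,roi)[0][:,0]; w=ray(n,k,z)
    (cx,cy),(a,b),_=r=cv2.minAreaRect((w*1000).astype(np.float32))
    p=cv2.boxPoints(r); e=[p[1]-p[0],p[2]-p[1]]; e=max(e,key=np.linalg.norm)
    yaw=np.degrees(np.arctan2(e[1],e[0])); yaw=(yaw+90)%180-90
    print(n,c,"x %.0f y %.0f  %.0fx%.0f yaw %.1f"%(cx,cy,max(a,b),min(a,b),yaw)); return cx,cy,yaw
E
python3 - <<'E'
from h import *
T=cv2.imread("pics/top0.png")[:,:,::-1].copy(); S=cv2.imread("pics/scene0.png")[:,:,::-1].copy()
rt={"black":(198,205,240,275),"green":(245,215,275,250),"white":(405,210,445,280),"red":(450,195,490,265)}
rs={"black":(410,165,455,225),"green":(375,180,402,212),"white":(195,140,248,195),"red":(145,145,200,200)}
for c in rt:
    stone(T,"top",c,rt[c],.02); stone(S,"scene",c,rs[c],.02)
print("mat",stone(T,"top","teal",(290,150,400,255),.002))
for k in blobs(T,"brass",(300,232,392,246),1): print("knob",k[:,0].mean(0),ray("top",k[:,0].mean(0),.02))
cv2.imwrite("pics/crop1.png",np.vstack([cv2.resize(T[150:260,285:405],None,fx=4.5,fy=4.5,interpolation=cv2.INTER_CUBIC)])[:,:,::-1])
E
```

```text
top black x 466 y 380  144x47 yaw -16.3
scene black x 477 y 382  161x47 yaw -16.3
top green x 490 y 256  57x28 yaw 16.7
scene green x 499 y 257  71x32 yaw 16.6
top white x 457 y -250  148x49 yaw -4.8
scene white x 457 y -251  153x51 yaw -4.6
top red x 502 y -390  152x51 yaw -9.4
scene red x 503 y -391  156x53 yaw -9.7
top teal x 587 y -7  295x207 yaw 13.9
mat (586.6445922851562, -6.835693359375, np.float32(13.890259))
knob [348.38248848 243.48847926] [[ 0.45769519 -0.01629982]]
knob [346.5 237.5] [[ 0.47573026 -0.01061749]]
knob [376.30769231 235.30769231] [[ 0.48295162 -0.10104419]]
```

View pics/crop1.png

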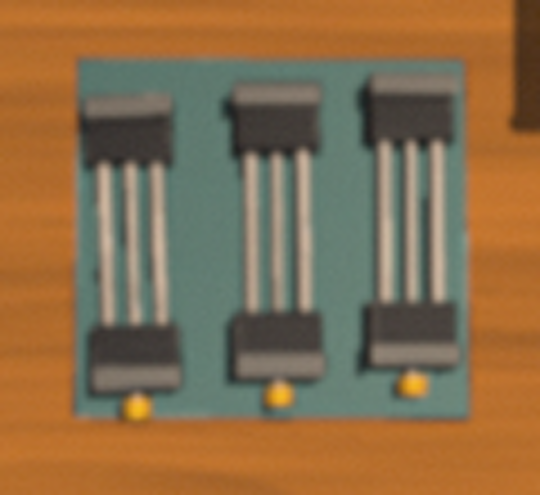

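The crop shows three holders whose upstands are grey. The outer-edge midpoints in crop pixels are: left (127,96) and (137,387), mid (277,86) and (280,380), right (413,77) and (415,368).

```bash
cat > tgt.py <<'E'
import numpy as np
from h import ray
def seats():
    o={}
    for n,a,b in (("L",(127,96),(137,387)),("M",(277,86),(280,379)),("R",(413,77),(415,367))):
        p=ray("top",np.array([a,b])/4.5+[285,150]-.4,.039); d=p[0]-p[1]
        o[n]=(*(p.mean(0)*1000),np.degrees(np.arctan2(d[1],d[0])),np.linalg.norm(d)*1000)
    return o
E
cat > go.py <<'E'
import sys
from h import *
def rel(x,y,z,yaw):
    """tool-frame shift (mm) and turn (deg) from the measured pose to world x,y,z mm, tool x at yaw"""
    s=ctrl.state(); q=s["tool_rot"]; A=R.from_quat([q[1],q[2],q[3],q[0]]).as_matrix()
    d=A.T@(np.array([x,y,z])-np.array(s["position"])*1000)
    y0=np.degrees(np.arctan2(A[1,0],A[0,0])); t=-((yaw-y0+90)%180-90)
    print("t %.1f at"%s["t"],np.round(np.array(s["position"])*1000,1),"yaw %.1f"%y0,"tilt %.1f"%np.degrees(np.arccos(-A[2,2])),"gap %.3f grip %.0f"%(s["finger_gap"],s["grip_force"]),"W",np.round(s["wrist_force"],1)," SHIFT",np.round(d),"TURN %.1f"%t)
if __name__=="__main__": rel(*map(float,sys.argv[1:]))
E
python3 -c "
from tgt import *
for k,v in seats().items(): print(k,np.round(v,1))"
python3 go.py 502 -390 120 -9.5
python3 - <<'E'
from h import *
S=cv2.imread("pics/scene0.png"); cv2.imwrite("pics/crop2.png",cv2.resize(S[170:265,225:360],None,fx=5,fy=5,interpolation=cv2.INTER_CUBIC))
E
```

```text
L [578.2  88.7   2.5 196.9]
M [ 5.849e+02 -9.600e+00  5.000e-01  1.984e+02]
R [ 5.927e+02 -1.007e+02 -2.000e-01  1.967e+02]
t 0.1 at [ 159.9 -629.6  230.5] yaw 14.3 tilt 0.1 gap 0.086 grip 0 W [-0.1  1.   0.1]  SHIFT [ 391. -148.  111.] TURN 23.8
```

View pics/crop2.png

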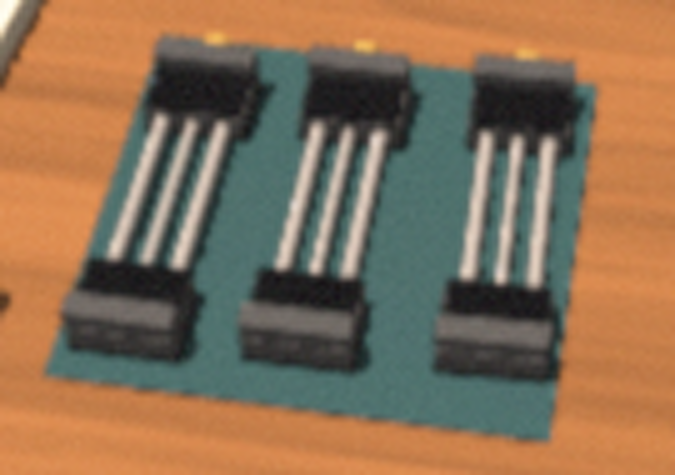

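```bash
python3 - <<'E'
from h import *
for n,a,b in (("R",(208,45),(124,323)),("M",(359,54),(301,337)),("L",(525,64),(494,347))):
    p=ray("scene",np.array([a,b])/5+[225,170]-.4,.039)*1000; d=p[1]-p[0]; print(n,p.mean(0).round(1),np.degrees(np.arctan2(d[1],d[0])).round(1),np.linalg.norm(d).round())
E
python3 -m jog '[[1,[62,-25,0],10],[1,[124,-50,0],20],[1,[180,-75,20],24],[1,[240,-95,50],24],[1,[300,-115,80],24],[1,[350,-132,95],24],[1,[391,-148,111],24],[1,[391,-148,111],24],[1,[391,-148,111],24]]'; python3 go.py 502 -390 1 -9.5
```

```text
R [600.2 -96.7] 1.1 197.0
M [594.2  -6.5] 2.0 199.0
L [586.1  91.1] 2.7 197.0
t: 1.23
position: [0.5022, -0.3902, 0.1198]
tool_rot: [-0.0, 0.996, -0.085, -0.001]
wrist_force: [-1.0, -1.5, 0.1]
finger_gap: 0.0857
grip_force: 0.0
t 1.2 at [ 502.2 -390.2  119.8] yaw -9.7 tilt 0.1 gap 0.086 grip 0 W [-1.  -1.5  0.1]  SHIFT [ -0.  -0. 119.] TURN -0.2
```

```bash
python3 -m jog '[[1,[0,0,60],0],[1,[0,0,100],0],[1,[0,0,119],0],[0.3,[0,0,119],0],[0.3,[0,0,119],0],[0.3,[0,0,119],0],[0.3,[0,0,119],0],[0.3,[0,0,119],0],[0.3,[0,0,119],0]]'
```

```text
t: 2.35
position: [0.5037, -0.3915, 0.0037]
tool_rot: [0.001, 0.996, -0.085, 0.001]
wrist_force: [-1.3, -0.0, 7.5]
finger_gap: 0.0486
grip_force: 65.1
```

```bash
python3 go.py 587 -8 150 1
```

```text
t 2.4 at [ 503.7 -391.5    3.7] yaw -9.8 tilt 0.2 gap 0.049 grip 65 W [-1.3 -0.   7.5]  SHIFT [  18. -392. -147.] TURN -10.8
```

```bash
python3 -m jog '[[0.3,[0,0,-40],0],[0.3,[0,0,-90],0],[0.3,[5,-40,-130],-3],[0.3,[5,-100,-147],-6],[0.3,[8,-160,-147],-9],[0.3,[10,-220,-147],-11],[0.3,[13,-280,-147],-11],[0.3,[16,-340,-147],-11],[0.3,[18,-380,-147],-11],[0.3,[18,-392,-147],-11]]'; python3 go.py 587 -8 60 1
```

```text
t: 3.6
position: [0.5867, -0.0031, 0.1487]
tool_rot: [-0.001, 1.0, 0.013, 0.0]
wrist_force: [0.4, -1.3, -4.3]
finger_gap: 0.0489
grip_force: 64.6
t 3.6 at [586.7  -3.1 148.7] yaw 1.5 tilt 0.1 gap 0.049 grip 65 W [ 0.4 -1.3 -4.3]  SHIFT [ 0.  5. 89.] TURN 0.5
```

```bash
python3 -m jog '[[0.3,[0,5,50],0.5],[0.3,[0,5,89],0.5],[0.3,[0,5,98],0.5],[0.3,[0,5,98],0.5],[0.3,[0,5,98],0.5]]'; python3 go.py 587 -8 33 1; python3 - <<'E'
from h import *
a=eyes.get_image("scene"); b=eyes.get_image("top")
f=lambda i:cv2.resize(i,None,fx=4,fy=4,interpolation=cv2.INTER_CUBIC)
cv2.imwrite("pics/s1.png",np.hstack([f(a[165:265,235:345]),f(b[155:255,300:390])])[:,:,::-1])
E
```

```text
t: 4.22
position: [0.5881, -0.0121, 0.0523]
tool_rot: [0.0, 1.0, 0.006, 0.001]
wrist_force: [-0.2, 0.1, -4.4]
finger_gap: 0.0489
grip_force: 64.5
t 4.2 at [588.1 -12.1  52.3] yaw 0.7 tilt 0.2 gap 0.049 grip 65 W [-0.2  0.1 -4.4]  SHIFT [-1. -4. 19.] TURN -0.3
```

View pics/s1.png

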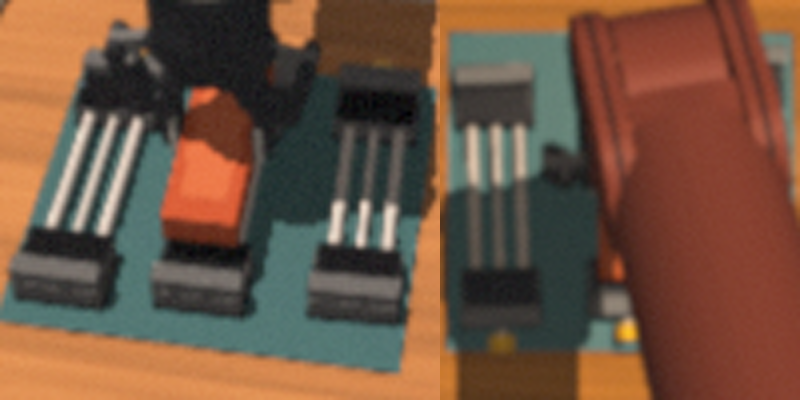

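```bash
python3 - <<'E'
from h import *
p=lambda u,v:np.array([u,v])/4+[235,165]-.4
for n,q,z in (("stone bottom edge",p(201,240),.0486),("stone top far edge",p(202,209),.0736),("upst inner",p(205,260),.039),("upst outer",p(201,287),.039),("ledge inner",p(208,243),.029)): print(n,ray("scene",q,z).round(4))
E
python3 go.py 587 -8 33 1
```

```text
stone bottom edge [[ 0.6618 -0.0089]]
stone top far edge [[ 0.6552 -0.008 ]]
upst inner [[ 0.6705 -0.005 ]]
upst outer [[ 0.6915 -0.0033]]
ledge inner [[ 0.6499 -0.0079]]
t 4.3 at [587.9 -12.   52.1] yaw 0.7 tilt 0.2 gap 0.049 grip 65 W [-0.2  0.5 -4.5]  SHIFT [-1. -4. 19.] TURN -0.3
```

```bash
python3 -m jog '[[0.3,[-1,-2,6],-0.5],[0.3,[-1,-2,12],-0.5],[0.3,[-1,-2,15],-0.5],[0.3,[-1,-2,17],-0.5],[0.3,[-1,-2,18],-0.5],[0.3,[-1,-2,18],-0.5],[0.3,[-1,-2,18],-0.5]]'; python3 go.py 587 -10 33 1
```

```text
t: 5.2
position: [0.5858, -0.01, 0.0327]
tool_rot: [0.0, 1.0, 0.011, 0.0]
wrist_force: [-5.0, -0.5, 3.2]
finger_gap: 0.0488
grip_force: 65.6
t 5.2 at [585.8 -10.   32.7] yaw 1.3 tilt 0.0 gap 0.049 grip 66 W [-5.  -0.5  3.2]  SHIFT [ 1.  0. -0.] TURN 0.3
```

```bash
python3 -m jog '[[0.85,[0,0,0],0],[0.85,[0,0,0],0],[0.85,[0,0,0],0],[0.85,[0,0,-40],0],[0.85,[0,0,-90],0],[1,[-30,40,-120],0],[1,[-60,90,-120],3],[1,[-90,150,-120],6],[1,[-120,200,-120],6],[1,[-130,240,-120],6]]'; python3 go.py 457 -250 2 -4.7
```

```text
t: 6.45
position: [0.459, -0.2555, 0.1527]
tool_rot: [0.0, 0.999, -0.043, 0.0]
wrist_force: [0.4, -0.1, 0.4]
finger_gap: 0.0853
grip_force: 0.0
t 6.5 at [ 459.  -255.5  152.7] yaw -4.9 tilt 0.1 gap 0.085 grip 0 W [ 0.4 -0.1  0.4]  SHIFT [ -3.  -5. 151.] TURN -0.2
```

```bash
python3 -m jog '[[1,[-2,-5,50],0],[1,[-2,-5,100],0],[1,[-2,-5,140],0],[1,[-2,-5,150],0],[0.3,[-2,-5,150],0],[0.3,[-2,-5,150],0],[0.3,[-2,-5,150],0],[0.3,[-2,-5,150],0],[0.3,[-2,-5,150],0],[0.3,[-2,-5,150],0]]'; python3 go.py 580 89 150 2.6
python3 - <<'E'
from h import *
a=eyes.get_image("scene"); b=eyes.get_image("top")
f=lambda i:cv2.resize(i,None,fx=4,fy=4,interpolation=cv2.INTER_CUBIC)
cv2.imwrite("pics/s2.png",np.hstack([f(a[165:265,235:345]),f(b[155:255,300:390])])[:,:,::-1])
E
```

```text
t: 7.7
position: [0.461, -0.2486, 0.0046]
tool_rot: [0.001, 0.999, -0.042, 0.002]
wrist_force: [-0.0, 0.4, 6.5]
finger_gap: 0.0487
grip_force: 63.3
t 7.7 at [ 461.  -248.6    4.6] yaw -4.8 tilt 0.2 gap 0.049 grip 63 W [-0.   0.4  6.5]  SHIFT [  91. -346. -146.] TURN -7.4
```

View pics/s2.png

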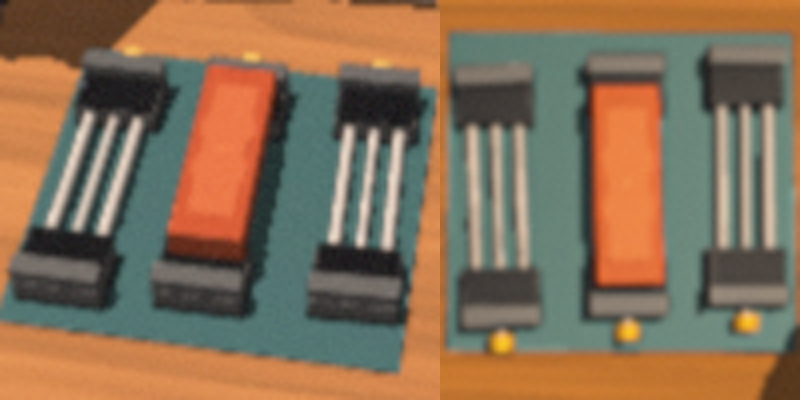

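Red is seated: in the top half it is laterally centred at (627,185), about 3 mm towards the robot, so it is good. White is gripped.

```bash
python3 -m jog '[[0.3,[0,0,-40],0],[0.3,[0,0,-90],0],[0.3,[10,-40,-135],-2],[0.3,[25,-95,-146],-4],[0.3,[40,-150,-146],-6],[0.3,[55,-205,-146],-7],[0.3,[70,-260,-146],-7],[0.3,[85,-310,-146],-7],[0.3,[95,-346,-146],-7],[0.3,[95,-346,-146],-7]]'; python3 go.py 585 89 50 2.6
```

```text
t: 9.05
position: [0.5829, 0.0936, 0.1491]
tool_rot: [-0.001, 1.0, 0.022, 0.001]
wrist_force: [-1.9, -0.3, -3.1]
finger_gap: 0.0489
grip_force: 64.0
t 9.1 at [582.9  93.6 149.1] yaw 2.6 tilt 0.1 gap 0.049 grip 64 W [-1.9 -0.3 -3.1]  SHIFT [ 2.  5. 99.] TURN -0.0
```

```bash
python3 -m jog '[[0.3,[0,3,50],0],[0.3,[0,3,85],0],[0.3,[0,3,96],0],[0.3,[0,3,98],0],[0.3,[0,3,98],0]]'; python3 go.py 585 89 33.5 2.6
```

```text
t: 9.68
position: [0.5839, 0.0864, 0.052]
tool_rot: [-0.0, 1.0, 0.02, 0.001]
wrist_force: [0.1, 0.0, -1.8]
finger_gap: 0.0485
grip_force: 63.9
t 9.7 at [583.9  86.4  52. ] yaw 2.2 tilt 0.1 gap 0.049 grip 64 W [ 0.1  0.  -1.8]  SHIFT [ 1. -3. 18.] TURN -0.4
```

```bash
python3 -m jog '[[0.3,[1,-2,6],0],[0.3,[1,-2,12],0],[0.3,[1,-2,15],0],[0.3,[1,-2,17],0],[0.3,[1,-2,18],0],[0.3,[1,-2,18],0],[0.3,[1,-2,18],0]]'; python3 go.py 585 89 33.5 2.6
```

```text
t: 10.55
position: [0.5836, 0.0884, 0.0336]
tool_rot: [0.0, 1.0, 0.02, -0.0]
wrist_force: [-7.2, -1.0, 11.8]
finger_gap: 0.049
grip_force: 65.9
t 10.6 at [583.6  88.4  33.6] yaw 2.3 tilt 0.0 gap 0.049 grip 66 W [-7.2 -1.  11.8]  SHIFT [ 1. -1.  0.] TURN -0.3
```

```bash
python3 -m jog '[[0.85,[0,0,0],0],[0.85,[0,0,0],0],[0.85,[0,0,0],0],[0.85,[0,0,-40],0],[0.85,[0,0,-90],0],[1,[-25,-45,-120],4],[1,[-50,-105,-120],9],[1,[-75,-165,-120],15],[1,[-95,-225,-120],19],[1,[-101,-275,-120],19]]'; python3 go.py 471 381 120 -16.3
```

```text
t: 11.8
position: [0.4736, 0.3427, 0.1516]
tool_rot: [-0.001, 0.99, -0.144, -0.002]
wrist_force: [1.8, 0.1, -1.3]
finger_gap: 0.0852
grip_force: 0.0
t 11.8 at [473.6 342.7 151.6] yaw -16.6 tilt 0.2 gap 0.085 grip 0 W [ 1.8  0.1 -1.3]  SHIFT [-13. -36.  32.] TURN -0.3
```

```bash
python3 - <<'E'
from h import *
a=eyes.get_image("scene"); b=eyes.get_image("top")
f=lambda i:cv2.resize(i,None,fx=4,fy=4,interpolation=cv2.INTER_CUBIC)
cv2.imwrite("pics/s3.png",np.hstack([f(a[155:245,370:470]),f(b[155:245,300:390])])[:,:,::-1])
E
```

```text
(no output)
```

View pics/s3.png

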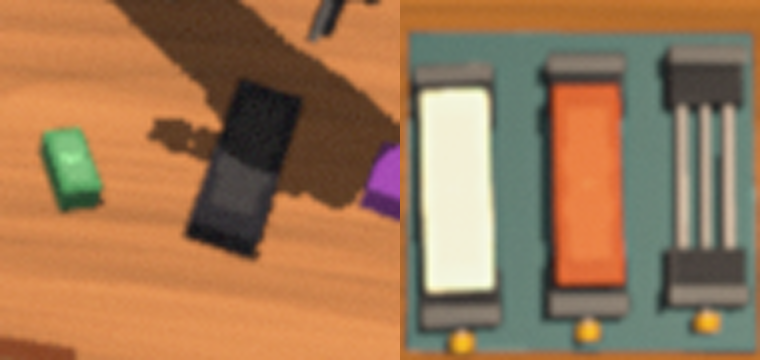

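White is seated and centred (top half, 457,190). Black's edges in the scene half are: robot-side top edge (240,82)-(301,98), far bottom edge (187,237)-(255,258).

```bash
python3 - <<'E'
from h import *
p=lambda l:np.array(l)/4+[370,155]-.4
a=ray("scene",p([(240,82),(301,98)]),.025)*1000; b=ray("scene",p([(187,237),(255,258)]),0)*1000
print(a.round(),b.round(),(a.mean(0)+b.mean(0))/2, np.linalg.norm(a.mean(0)-b.mean(0)))
E
python3 go.py 467 380 2 -16.3
```

```text
[[399. 380.]
 [408. 425.]] [[534. 343.]
 [546. 390.]] [471.64668196 384.19361778] 141.1171081231099
t 11.9 at [472.2 346.2 151.7] yaw -16.1 tilt 0.2 gap 0.086 grip 0 W [-0.9 -0.1 -0.4]  SHIFT [-14. -31. 150.] TURN 0.2
```

```bash
python3 -m jog '[[1,[-11,-32,40],0],[1,[-11,-32,90],0],[1,[-11,-32,135],0],[1,[-11,-32,149],0],[0.3,[-11,-32,149],0],[0.3,[-11,-32,149],0],[0.3,[-11,-32,149],0],[0.3,[-11,-32,149],0],[0.3,[-11,-32,149],0],[0.3,[-11,-32,149],0]]'; python3 go.py 595 -101 150 0.4
```

```text
t: 13.15
position: [0.4766, 0.3747, 0.0058]
tool_rot: [-0.002, 0.989, -0.146, 0.001]
wrist_force: [1.6, 2.6, 6.2]
finger_gap: 0.0487
grip_force: 64.2
t 13.2 at [476.6 374.7   5.8] yaw -16.8 tilt 0.3 gap 0.049 grip 64 W [1.6 2.6 6.2]  SHIFT [ 251.  421. -146.] TURN -17.2
```

```bash
python3 -m jog '[[0.3,[0,0,-50],0],[0.3,[0,0,-110],0],[0.3,[20,35,-146],-3],[0.3,[46,78,-146],-6],[0.3,[74,124,-146],-9],[0.3,[102,170,-146],-12],[0.3,[130,217,-146],-15],[0.3,[158,264,-146],-17],[0.3,[186,311,-146],-17],[0.3,[214,358,-146],-17]]'; python3 go.py 604 -101 120 0.4
```

```text
t: 14.4
position: [0.5765, -0.0338, 0.1494]
tool_rot: [-0.0, 1.0, 0.002, -0.001]
wrist_force: [0.6, 1.5, -4.2]
finger_gap: 0.0487
grip_force: 65.4
t 14.4 at [576.5 -33.8 149.4] yaw 0.2 tilt 0.1 gap 0.049 grip 65 W [ 0.6  1.5 -4.2]  SHIFT [27. 67. 29.] TURN -0.2
```

```bash
python3 -m jog '[[0.3,[12,40,0],0],[0.3,[27,66,20],0],[0.3,[27,66,60],0],[0.3,[27,66,92],0],[0.3,[27,66,95],0],[0.3,[27,66,95],0]]'; python3 go.py 604 -101 35 0.4;  python3 - <<'E'
from h import *
a=eyes.get_image("scene")
cv2.imwrite("pics/s4.png",cv2.resize(a[170:255,225:325],None,fx=6,fy=6,interpolation=cv2.INTER_CUBIC)[:,:,::-1])
E
```

```text
t: 15.15
position: [0.6041, -0.0978, 0.0547]
tool_rot: [-0.0, 1.0, 0.002, -0.0]
wrist_force: [0.4, -0.9, -4.8]
finger_gap: 0.0484
grip_force: 65.3
t 15.2 at [604.1 -97.8  54.7] yaw 0.2 tilt 0.1 gap 0.048 grip 65 W [ 0.4 -0.9 -4.8]  SHIFT [-0.  3. 20.] TURN -0.2
```

View pics/s4.png

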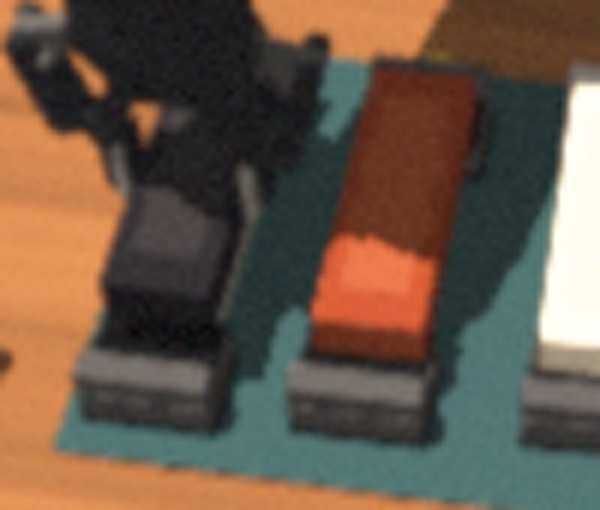

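```bash
python3 - <<'E'
from h import *
p=lambda u,v:np.array([u,v])/6+[225,170]-.4
for n,q,z in (("black top far edge",p(162,288),.0739),("black bottom edge",p(165,342),.0489),("R upst inner",p(158,352),.039),("R upst outer",p(150,388),.039),("red top far edge",p(374,327),.054),("M upst inner",p(366,362),.039),("M outer",p(360,402),.039)): print(n,ray("scene",q,z).round(4))
E
```

```text
black top far edge [[ 0.6709 -0.0918]]
black bottom edge [[ 0.6812 -0.0911]]
R upst inner [[ 0.6802 -0.0959]]
R upst outer [[ 0.699  -0.0943]]
red top far edge [[ 0.6632 -0.0028]]
M upst inner [[ 0.6716 -0.0055]]
M outer [[ 0.6924 -0.0038]]
```

```bash
python3 -m jog '[[0.3,[-1,3,6],0],[0.3,[-1,3,12],0],[0.3,[-1,3,16],0],[0.3,[-1,3,18],0],[0.3,[-1,3,19],0],[0.3,[-1,3,20],0],[0.3,[-1,3,20],0]]'; python3 go.py 604 -101 35 0.4
```

```text
t: 16.08
position: [0.6023, -0.1006, 0.0348]
tool_rot: [-0.0, 1.0, 0.002, -0.001]
wrist_force: [-9.1, 1.3, 12.8]
finger_gap: 0.0489
grip_force: 67.4
t 16.1 at [ 602.3 -100.6   34.8] yaw 0.2 tilt 0.1 gap 0.049 grip 67 W [-9.1  1.3 12.8]  SHIFT [ 2.  0. -0.] TURN -0.2
```

```bash
python3 -m jog '[[0.85,[0,0,0],0],[0.85,[0,0,0],0],[0.85,[0,0,0],0],[0.85,[0,0,-40],0],[0.85,[0,0,-90],0],[1,[-20,-50,-115],-4],[1,[-40,-108,-115],-8],[1,[-60,-166,-115],-12],[1,[-80,-224,-115],-16],[1,[-95,-280,-115],-16.5]]'; python3 -m jog '[[1,[-10,-57,0],0],[1,[-14,-77,30],0],[1,[-14,-77,50],0],[1,[-14,-77,50],0]]'; python3 go.py 492 256 3 16.7; python3 - <<'E'
from h import *
a=eyes.get_image("scene"); b=eyes.get_image("top")
f=lambda i:cv2.resize(i,None,fx=4,fy=4,interpolation=cv2.INTER_CUBIC)
cv2.imwrite("pics/s5.png",np.hstack([f(a[160:250,350:450]),f(b[155:245,300:390])])[:,:,::-1])
E
```

```text
t: 17.32
position: [0.5058, 0.1808, 0.1488]
tool_rot: [-0.0, 0.989, 0.146, -0.001]
wrist_force: [0.2, 0.3, -0.2]
finger_gap: 0.0853
grip_force: 0.0
t: 17.82
position: [0.47, 0.2482, 0.0973]
tool_rot: [0.0, 0.989, 0.146, -0.002]
wrist_force: [0.4, -0.4, 1.2]
finger_gap: 0.0853
grip_force: 0.0
t 17.8 at [470.  248.2  97.3] yaw 16.8 tilt 0.3 gap 0.085 grip 0 W [ 0.4 -0.4  1.2]  SHIFT [24. -1. 94.] TURN 0.1
```

View pics/s5.png

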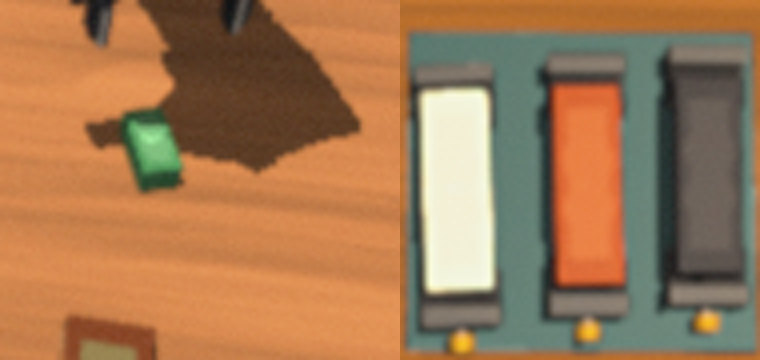

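Black is seated and centred (top half, 708,173). Green is undisturbed in the scene half: robot-side top edge mid (144,112), far bottom edge mid (163,187).

```bash
python3 - <<'E'
from h import *
p=lambda u,v:np.array([u,v])/4+[350,160]-.4
a=ray("scene",p(144,112),.025)*1000; b=ray("scene",p(163,187),0)*1000; print(a,b,(a+b)/2,np.linalg.norm(a-b))
E
python3 go.py 494 255 4 16.7
```

```text
[[470.00764154 249.91868451]] [[517.91484526 268.74352833]] [[493.9612434  259.33110642]] 51.47305035706595
t 17.9 at [471.5 248.5  99.2] yaw 16.7 tilt 0.1 gap 0.085 grip 0 W [ 0.1 -0.1  0.5]  SHIFT [24.  0. 95.] TURN -0.0
```

```bash
python3 -m jog '[[1,[22,-1,40],0],[1,[22,-1,80],0],[1,[22,-1,94],0],[0.1,[22,-1,94],0],[0.1,[22,-1,94],0],[0.1,[22,-1,94],0],[0.1,[22,-1,94],0],[0.1,[22,-1,94],0],[0.1,[22,-1,94],0],[0.1,[22,-1,94],0]]'; python3 go.py 581 89 150 2.6
```

```text
t: 19.18
position: [0.4926, 0.2566, 0.0063]
tool_rot: [-0.001, 0.989, 0.145, 0.0]
wrist_force: [-1.0, -0.8, 8.0]
finger_gap: 0.0285
grip_force: 60.6
t 19.2 at [492.6 256.6   6.3] yaw 16.7 tilt 0.1 gap 0.028 grip 61 W [-1.  -0.8  8. ]  SHIFT [  36.  186. -144.] TURN 14.1
```

```bash
python3 -c "
from h import *
b=eyes.get_image('top'); stone(b,'top','white',(300,165,335,240),.054)"
python3 -m jog '[[0.1,[0,0,-40],0],[0.1,[0,0,-90],0],[0.1,[10,40,-130],5],[0.1,[20,90,-144],10],[0.1,[28,140,-144],14],[0.1,[35,180,-144],14],[0.1,[35,186,-144],14],[0.1,[35,186,-144],14]]'; python3 go.py 580 89 60 2.6
```

```text
top white x 580 y 89  151x50 yaw 2.3
t: 20.23
position: [0.5787, 0.0881, 0.1485]
tool_rot: [-0.0, 1.0, 0.024, -0.001]
wrist_force: [-1.1, 0.8, -0.2]
finger_gap: 0.0288
grip_force: 59.5
t 20.2 at [578.7  88.1 148.5] yaw 2.7 tilt 0.1 gap 0.029 grip 60 W [-1.1  0.8 -0.2]  SHIFT [ 2. -1. 89.] TURN 0.1
```

```bash
python3 -m jog '[[0.1,[1,-1,40],0],[0.1,[1,-1,70],0],[0.1,[1,-1,78],0],[0.1,[1,-1,83],0],[0.1,[1,-1,86],0],[0.1,[1,-1,88],0],[0.1,[1,-1,88],0],[0.1,[1,-1,88],0]]'; python3 go.py 580 89 60 2.6
```

```text
t: 21.22
position: [0.5798, 0.0889, 0.0606]
tool_rot: [-0.0, 1.0, 0.024, -0.001]
wrist_force: [-0.1, -0.4, -0.2]
finger_gap: 0.0286
grip_force: 59.5
t 21.2 at [579.8  88.9  60.6] yaw 2.7 tilt 0.1 gap 0.029 grip 60 W [-0.1 -0.4 -0.2]  SHIFT [ 0. -0.  1.] TURN 0.1
```

Not yet in contact, so I'll lower in 1 mm steps until the force rises.

```bash
python3 -m jog '[[0.1,[0,0,1],0],[0.1,[0,0,2],0],[0.1,[0,0,2],0]]'
```

```text
t: 21.6
position: [0.5799, 0.089, 0.0602]
tool_rot: [-0.0, 1.0, 0.024, -0.001]
wrist_force: [-7.6, -3.0, 16.1]
finger_gap: 0.0289
grip_force: 61.8
```

```bash
python3 -m jog '[[0.7,[0,0,0],0],[0.7,[0,0,0],0],[0.7,[0,0,0],0],[0.7,[0,0,-30],0],[0.7,[0,0,-80],0],[0.7,[0,0,-130],0],[0.7,[-40,-40,-160],0],[0.7,[-60,-100,-160],0],[0.7,[-80,-160,-160],0],[0.7,[-80,-200,-160],0]]'; python3 - <<'E'
from h import *
a=eyes.get_image("scene"); b=eyes.get_image("top")
f=lambda i:cv2.resize(i,None,fx=4,fy=4,interpolation=cv2.INTER_CUBIC)
cv2.imwrite("pics/s6.png",np.hstack([f(a[160:260,235:345]),f(b[155:255,300:390])])[:,:,::-1])
stone(b,'top','white',(300,165,335,240),.054); stone(b,'top','green',(300,165,335,240),.077); stone(b,'top','red',(335,165,370,240),.054)
E
```

```text
t: 22.85
position: [0.4887, 0.2879, 0.2189]
tool_rot: [-0.0, 1.0, 0.025, -0.001]
wrist_force: [1.2, -0.9, 0.1]
finger_gap: 0.0596
grip_force: 0.0
top white x 580 y 89  151x50 yaw 2.3
top green x 578 y 89  56x26 yaw 0.6
top red x 583 y -8  151x50 yaw 1.3
```

View pics/s6.png

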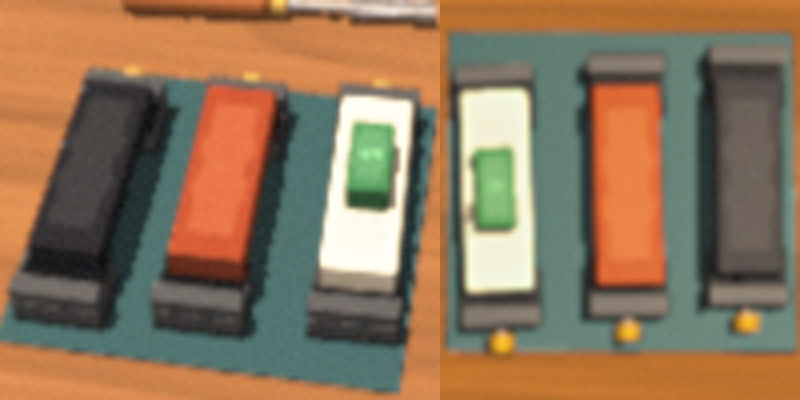

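All four are in place: in the top half, black is at (748,172), red (628,185), white (496,190) and green (495,188). I'll hand in.

```bash
python3 -c "
from rig import close_job
print(close_job())"
```

```text
the job is handed in; nothing more can be done
None
```

The job is handed in, with no verdict returned: in the last pictures black is seated in the right holder by the tub, red-brown in the middle, and white in the left with the green stone on its middle, all released at about 23 s on the clock.

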